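# Load the bangle polisher and lock its bayonet lid

### The job

Lower the brass-coloured bangle (not the steel one) into the open pot of the polishing machine so that it lies flat on the pot's floor, without dropping it. Then close the pot: set the blue lid into the rim with its two orange lugs going down through the two slots, and twist it clockwise (seen from above) until it stops, so that it is fully locked. Leave everything else on the bench where it is.

Things in the scene. Friction and masses are not known exactly. Their poses are not given: they have to be found in the camera images.
- pot: Polishing machine, fixed, place and yaw vary: grey base 170 x 170 mm, 50 mm high, with an open round aluminium pot, black rubber floor. Origin: centre of the underside, on the pot's axis; z up. Heights: pot floor 56, lid seat 94, rim top 108 mm. Bore radius below the seat 56, outside 80 mm. Its x axis, either way, is the locked direction of the lid's lugs.
- pot_seat (a point): Centre of the lid's seat, on the pot's axis, 94 mm above the bench; axes as the pot's. The seated lid's origin lies here. The seat is a flat ring of radius 56 to 74.5 mm. Above it is a channel 9 mm high for the lugs, then an inward flange 5 mm thick (inner radius 65 mm, top at the rim), broken by two opposite slots.
- pot_slot (a point): Middle of one slot at rim height, 70 mm from the pot's axis, 50 degrees (0.873 rad) counter-clockwise from above of the pot's own +x; the other slot is opposite. Each is 40 mm wide and open from above; an orange patch on the outer wall marks it. The lugs go down here. Stops in the channel block turning counter-clockwise from here.
- pot_lock (a point): Green dash on the rim, 72 mm from the axis on the pot's own +x (another opposite): where a lug ends up when locked, 50 degrees clockwise from above of the slot. Fixed stops in the channel end the clockwise twist here, within about 1 degree. The lid turns freely, with friction only, and stays where it is left.
- pot_floor (a point): Centre of the pot's rubber floor, on its axis, 56 mm above the bench; axes as the pot's.
- lid: Loose lid, 0.18-0.35 kg, right side up on the bench: blue disc, radius 62, 6 mm thick; two opposite orange lugs flush with it along its +x and -x, 28 mm wide, out to radius 71 mm; black grip bar on top along x, centred, 80 long, 20 wide, top 46 mm above the origin (centre of the underside). A half turn gives the same lid. Clears the flange by 3 mm all round, the slots by 5 mm each side.
- brass_bangle: Loose yellow brass bangle lying flat: ring of outer radius 36, inner radius 28 (wall 8 mm), 24 mm high, about 0.09 kg. Origin: centre of its underside; z along its axis, up.
- steel_bangle: Bystander, loose: leave alone. Grey steel bangle of the same size as the brass one, lying flat near it; which of the two is nearer the robot varies. Origin: centre of underside.
- pliers: Bystander, loose: leave alone. Red-handled pliers, 155 mm long, lying flat, 14 mm high. Origin: near the middle, on the bench; x along the jaws.
- hammer: Bystander, loose: leave alone. Hammer, 220 mm long, lying down. Origin under its middle; x towards the head.
- brush: Bystander, loose: leave alone. Hand brush, 170 mm long, lying down. Origin under its middle; x towards the tip.
- tub_left: Bystander, loose: leave alone. White screw-top tub, 92 mm across, 80 mm high, upright. Origin: centre of underside.
- tub_right: Bystander, loose: leave alone. White screw-top tub, 92 mm across, 80 mm high, upright. Origin: centre of underside.
- bench_block: Bystander, loose: leave alone. Steel bench block, 80 x 80 x 22 mm, 0.95 kg. Origin: centre of underside.
- tool_cup: Bystander, loose: leave alone. Black cup of gravers and brushes, 68 mm across, cup 75 mm high, tools to 150 mm. Origin: centre of underside.
Not all that is in view belongs to the job. Of the things that look like the brass_bangle, the largest one is meant. Several things have the shape of the lid; the one meant has the colours described above.

How it is judged:
By the outcome, as a careful person would: the job done as asked, in the order asked, and still so for the second after the job is handed in, with the robot touching nothing.
It also fails if it takes over 64 s, if anything falls off the work surface, if the arm or the gripper's body presses on something with over 40 N, if the wrist force passes 120 N, or if a joint passes its speed limit or range.

### The arm

A 6-joint arm with a two-finger parallel gripper is mounted at the origin on the work surface. World frame = base frame: x ahead of the robot, y to its left, z up, the work surface at z = 0. Lengths are in mm, angles in rad, forces in N, time in s.
With the tool pointing down it reaches from about 250 to 800 mm from the base axis. Payload 3.9 kg.
Tool frame: the origin (TCP) lies at the very end of the fingers, on their centre line; the grasp point (between the pads) lies 19 mm behind it; z points along the fingers, y is the line along which they close (so a half turn about z gives the same grasp; the last joint's range is limited). The gripper opens to 85 mm and grips with 20 to 120 N. Pads are 22 mm wide; open, the fingers measure 114 mm over their backs; the gripper's body (76 mm by 85 mm) begins 54 mm behind the grasp point. The pads swing forward as they close: fully open they stand 13 mm farther back than shut.
Start: joints at [1.284, 0.26, -0.138, 1.173, 0, 1.571], TCP at [148.51, 503.547, 206.804] pointing down, gripper open.
Joint ranges: [-2.78, 2.78], [-0.83, 1.72], [-1.28, 1.37], [-1.9, 2.12], [-1.57, 1.48], [-3.14, 3.14]. Speed limits (rad/s): [2.57, 2.57, 3.14, 3.14, 3.14, 3.14].

### API

Orientations are given as a 3x3 rotation matrix whose columns are the frame's x, y, z axes.
In Python, from workcell import manip gives the robot as it stands.
- The arm moves only by the tool send_rows, never from a script. Its argument "series" is a list of rows, each an object with "jaw": the gripper command: -1 is shut, 1 is fully open, values between are in proportion; "offset": the shift along the tool's x, y, z in mm, a list of three; "turn": the turn about the tool's z in rad. A call has exactly 10 rows; each row shifts and turns the commanded pose from where the row before left it, along the tool's axes as they then stand; what a row does not reach is not made up. A row lasts 1/10 s, in which the tool goes at most 50 mm and 8.59 degrees, less where a joint would pass 70% of its speed; a pose out of reach is approached as far as the arm can. A call with a gripper value outside its range is refused whole. The fingers move at their own pace and stop on an object; the grip force is fixed at half the most. Time passes only in rows, so rows that do not move let the fingers close, or fill a call up. It gives the time, the measured TCP pose, the force, the opening and the grip force at its end, in the units of the state.
- manip.get_state(): the state, without advancing time (a new reading comes with each control period).
- manip.get_image(name): name is "scene" or "top" or "wrist"; returns a dict with "image" (400x640x3 uint8, blue, green, red), "camera_matrix" (3x3 intrinsics, pixels), "world_to_cam" (4x4, takes a point from world to camera coordinates); the wrist camera has in their place "tool_from_camera" (4x4, takes a point from camera to tool coordinates, whose origin is the TCP and whose axes are the flange's). Camera axes: x right, y down, z forward; pixel columns grow to the right and rows downward; lengths in mm; the calibration is good to about 2 mm. A picture is of the moment at which its call begins: read the wrist's pose just before it. There is no depth.
- manip.close_job(): hands the job in; it is judged then, once.
The state is a dict: "t": time; "joint_pos": joint angles; "dq": joint speeds; "joint_torque": joint torques, N m; "ee_pos": TCP position; "tcp_rot": TCP orientation; "contact_force": force on the tool from outside, world axes, zero at the start; "wrist_torque": the same for the moment, N m; "opening": finger opening in mm; "gripper_force": force on a finger pad.
Only numpy, scipy, OpenCV 4.12 (cv2) and the standard library are available. Lean on these libraries where they do the work, as an engineer would, in place of code of your own. Each camera call takes 0.05 s, during which the arm holds its last target. There are 200 camera calls.

## Working session

There is one attempt and no reset: what is moved stays moved. The work goes in short steps, Python scripts to look and compute and a tool call to move; the robot and the scene stay as the last step left them, time stands still between calls to the robot, and variables do not carry over. Pictures are saved under pics/ and viewed, at most 10 in all, crops included, and the job is handed in when it is done.

Besides the shell and the picture viewer there is one more tool, called by a JSON object that holds its "op" and its "data", one argument or row to a line. send_rows: Moves the arm, as the interface text tells. Its arguments: {"type":"object","properties":{"series":{"type":"array"}},"required":["series"]}

```bash
mkdir -p pics; ls
cat > h.py <<'E'
import numpy as np, cv2
from workcell import manip
def grab(n):
    s=manip.get_state(); d=manip.get_image(n); im=np.array(d["image"]); K=np.array(d["camera_matrix"])
    if n=="wrist":
        T=np.eye(4);T[:3,:3]=s["tcp_rot"];T[:3,3]=s["ee_pos"]; C=T@np.array(d["tool_from_camera"])
    else: C=np.linalg.inv(np.array(d["world_to_cam"]))
    return im,K,C
def ray(K,C,uv,z):
    d=C[:3,:3]@np.linalg.solve(K,[uv[0],uv[1],1.]); o=C[:3,3]
    return o+d*(z-o[2])/d[2]
def proj(K,C,p):
    q=np.linalg.inv(C)@np.append(p,1); q=K@q[:3]; return q[:2]/q[2]
E
python3 - <<'E'
from h import *
for n in("top","scene"):
    im,K,C=grab(n); cv2.imwrite(f"pics/{n}0.png",im); print(n,K.tolist(),C.round(3).tolist())
s=manip.get_state();print(s["ee_pos"],np.round(s["tcp_rot"],3),s["t"],s["opening"])
E
```

```text
pics
top [[437.4077678582932, 0.0, 322.91037023181497], [0.0, 437.4077678582932, 199.5843913424112], [0.0, 0.0, 1.0]] [[0.012, -0.981, 0.192, 266.203], [-1.0, -0.011, 0.006, -24.908], [-0.003, -0.192, -0.981, 1640.017], [0.0, 0.0, 0.0, 1.0]]
scene [[391.23698724314346, 0.0, 318.2263244281937], [0.0, 391.23698724314346, 193.69407687374903], [0.0, 0.0, 1.0]] [[0.329, 0.513, -0.793, 1471.34], [0.944, -0.18, 0.276, -335.198], [-0.002, -0.839, -0.544, 729.598], [0.0, 0.0, 0.0, 1.0]]
[148.32018257 502.90074057 206.03662007] [[-0.959  0.283 -0.001]
 [ 0.283  0.959 -0.002]
 [ 0.    -0.002 -1.   ]] 0.1 85.15500792790945
```

View pics/top0.png

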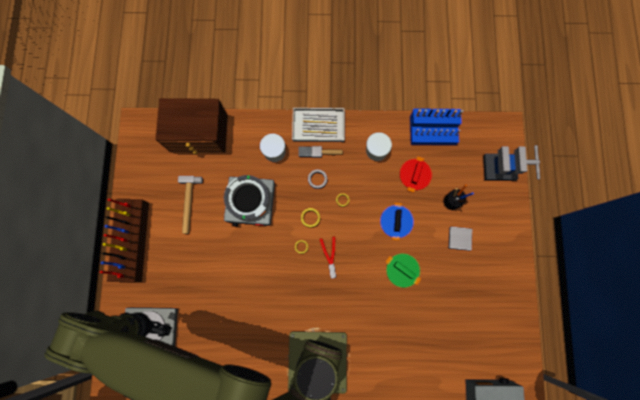

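View pics/scene0.png

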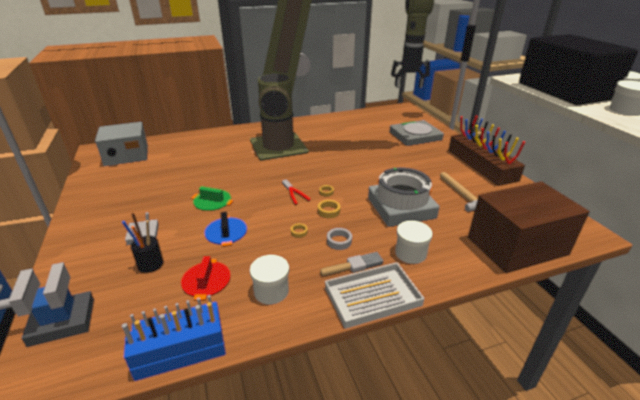

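The top view shows:
- **Brass-coloured rings:** (310,217), (343,199) and (301,246). The one at (310,217) is the largest, so it is the one meant.
- **Steel ring:** (317,178).
- **Lid-shaped things:** red (415,175), blue with orange lugs (397,221) and green (403,270). The blue one is meant.
- **Pot:** (248,199).

I'll confirm these in one enlarged crop and measure.

Run:
```python
from h import *
im,K,C=grab("top")
cv2.imwrite("pics/crop1.png",cv2.resize(im[150:290,215:435],None,fx=3.6,fy=3.6,interpolation=cv2.INTER_CUBIC))
hsv=cv2.cvtColor(im,cv2.COLOR_BGR2HSV)
def blobs(m,z,name,box):
    k=np.zeros_like(m);x0,x1,y0,y1=box;k[y0:y1,x0:x1]=m[y0:y1,x0:x1]
    for c in cv2.findContours(k,cv2.RETR_EXTERNAL,cv2.CHAIN_APPROX_NONE)[0]:
        if len(c)<8: continue
        (u,v),r=cv2.minEnclosingCircle(c); M=cv2.moments(c)
        if M["m00"]<4: continue
        u,v=M["m10"]/M["m00"],M["m01"]/M["m00"]
        print(name,(round(u,1),round(v,1)),round(r,1),"A",M["m00"],ray(K,C,(u,v),z).round(1), "rmm",round(r*1640/437,1))
blobs(cv2.inRange(hsv,(22,120,110),(34,255,255)),18,"brass",(285,365,185,260))
blobs(cv2.inRange(hsv,(100,150,80),(125,255,255)),6,"blue",(370,425,195,245))
blobs(cv2.inRange(hsv,(0,0,0),(180,255,50)),46,"bar",(370,425,195,245))
blobs(cv2.inRange(hsv,(8,200,190),(20,255,255)),6,"orange",(370,425,195,245))
blobs(cv2.inRange(hsv,(8,200,150),(20,255,255)),100,"potorange",(215,285,165,235))
blobs(cv2.inRange(hsv,(40,80,60),(85,255,255)),108,"green",(215,285,165,235))
m=cv2.inRange(hsv,(0,0,0),(180,255,60));blobs(m,56,"potfloor",(228,270,178,222))
```

```text
brass (309.1, 217.2) 9.4 A 56.5 [515.1  35.4  18. ] rmm 35.3
blue (396.5, 221.1) 15.9 A 720.5 [ 505.7 -293.7    6. ] rmm 59.5
bar (397.4, 220.3) 10.2 A 65.0 [ 503.1 -290.4   46. ] rmm 38.3
green (243.3, 216.7) 1.8 A 6.5 [500.4 265.2 108. ] rmm 6.8
green (247.7, 177.0) 1.7 A 5.0 [645.5 256.1 108. ] rmm 6.3
potfloor (268.0, 201.7) 8.5 A 14.5 [565.5 186.6  56. ] rmm 32.0
potfloor (246.5, 197.5) 14.3 A 580.0 [580.4 266.8  56. ] rmm 53.7
```

View pics/crop1.png

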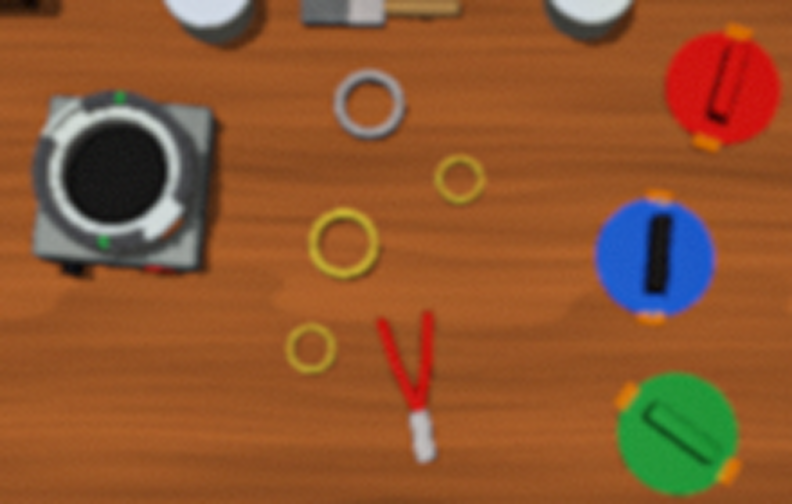

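The crop confirms it: the large yellow ring at crop (343,243) is the brass bangle, clearly bigger than the two small ones. The blue lid with orange lugs is at crop (655,257). The pot's green dashes are 145 mm apart (expected 144), and they give a centre of about (573,261) and a yaw of about -3.6°. I'll move above the bangle.

{"op": "send_rows", "data": {
  "series": [
    {"jaw": -0.2, "offset": [-24, -16, 0], "turn": 0},
    {"jaw": -0.2, "offset": [-24, -16, 0], "turn": 0},
    {"jaw": -0.2, "offset": [-24, -16, 0], "turn": 0},
    {"jaw": -0.2, "offset": [-24, -16, 0], "turn": 0},
    {"jaw": -0.2, "offset": [-24, -16, 0], "turn": 0},
    {"jaw": -0.2, "offset": [-24, -16, 0], "turn": 0},
    {"jaw": -0.2, "offset": [-24, -16, 0], "turn": 0},
    {"jaw": -0.2, "offset": [-24, -16, 0], "turn": 0},
    {"jaw": -0.2, "offset": [-24, -16, 0], "turn": 0},
    {"jaw": -0.2, "offset": [-24, -16, 0], "turn": 0}
  ]
}}

```text
t: 1.15
ee_pos: [333.9, 281.1, 206.6]
tcp_rot: [[-0.959, 0.283, -0.0], [0.283, 0.959, -0.0], [0.0, -0.0, -1.0]]
contact_force: [0.6, 1.5, -0.4]
opening: 34.0
gripper_force: 0.0
```

{"op": "send_rows", "data": {
  "series": [
    {"jaw": -0.2, "offset": [-24, -16, 0], "turn": 0},
    {"jaw": -0.2, "offset": [-24, -16, 0], "turn": 0},
    {"jaw": -0.2, "offset": [-24, -16, 0], "turn": 0},
    {"jaw": -0.2, "offset": [-24, -16, 0], "turn": 0},
    {"jaw": -0.2, "offset": [-24, -16, 0], "turn": 0},
    {"jaw": -0.2, "offset": [-24, -16, 0], "turn": 0},
    {"jaw": -0.2, "offset": [-24, -16, 0], "turn": 0},
    {"jaw": -0.2, "offset": [-24, -16, 0], "turn": 0},
    {"jaw": -0.2, "offset": [-24, -16, 0], "turn": 0},
    {"jaw": -0.2, "offset": [0, 0, 0], "turn": 0}
  ]
}}

```text
t: 2.15
ee_pos: [501.9, 80.7, 206.3]
tcp_rot: [[-0.958, 0.286, 0.001], [0.286, 0.958, -0.001], [-0.001, -0.001, -1.0]]
contact_force: [-0.9, 1.2, 0.2]
opening: 34.5
gripper_force: 0.0
```

```bash
cat >> h.py <<'E'
def off(x,y,z,s=None):
    s=s or manip.get_state(); R=np.array(s["tcp_rot"])
    return (R.T@(np.array([x,y,z])-s["ee_pos"])).round(1)
E
python3 - <<'E'
from h import *
s=manip.get_state();print(s["ee_pos"],np.round(s["tcp_rot"],3).tolist(),s["t"],s["opening"],np.round(s["joint_pos"],3))
im,K,C=grab("wrist");cv2.imwrite("pics/w1.png",im);print(C.round(2).tolist(),K[0])
print(proj(K,C,[515,35,24]))
E
```

```text
[501.86231273  80.739598   206.34281742] [[-0.958, 0.286, 0.001], [0.286, 0.958, -0.001], [-0.001, -0.001, -1.0]] 2.15 34.49710720030459 [ 1.60e-01  2.31e-01 -1.79e-01  1.16e+00 -1.00e-03  4.51e-01]
[[0.29, 0.91, 0.29, 428.71], [0.96, -0.27, -0.09, 101.54], [-0.0, 0.3, -0.95, 373.87], [0.0, 0.0, 0.0, 1.0]] [286.15786725   0.         315.8892173 ]
[285.65554784 194.69769335]
```

View pics/w1.png

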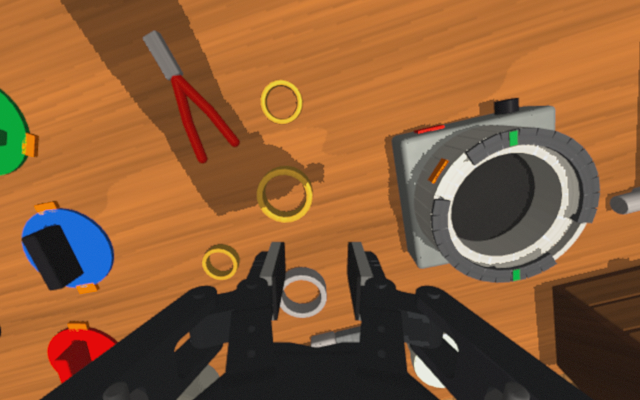

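The wrist view shows the big brass ring at (285,195), the pot at about (510,200) with green dashes at (514,138) and (516,275), and the lid's lugs at (46,208) and (88,288). I'll measure all of these.

Run:
```python
from h import *
im,K,C=grab("wrist"); hsv=cv2.cvtColor(im,cv2.COLOR_BGR2HSV)
def cents(lo,hi,box,amin=15):
    x0,x1,y0,y1=box; m=cv2.inRange(hsv,lo,hi)[y0:y1,x0:x1]
    return [(c+[x0,y0]) for c in cv2.findContours(m,cv2.RETR_EXTERNAL,cv2.CHAIN_APPROX_NONE)[0] if cv2.contourArea(c)>amin]
pts=np.vstack(cents((20,110,60),(35,255,255),(245,325,160,232),5))
e=cv2.fitEllipse(cv2.convexHull(pts)); print("ring",e, [ray(K,C,e[0],z).round(1).tolist() for z in (12,24)])
h=cv2.convexHull(pts)[:,0]; w=np.array([ray(K,C,p,12)[:2] for p in h]); print("circ",cv2.minEnclosingCircle(w.astype(np.float32)))
def mm(c): M=cv2.moments(c); return M["m10"]/M["m00"],M["m01"]/M["m00"]
g=[ray(K,C,mm(c),108)[:2] for c in cents((45,120,80),(80,255,255),(480,560,110,300))]; print("green",np.round(g,1))
if len(g)==2: d=g[0]-g[1]; print(np.mean(g,0),np.hypot(*d),np.degrees(np.arctan2(d[1],d[0])))
o=[ray(K,C,mm(c),6)[:2] for c in cents((5,170,150),(19,255,255),(25,110,190,300),30)]; print("lug",np.round(o,1))
if len(o)==2: d=o[0]-o[1]; print(np.mean(o,0),np.hypot(*d),np.degrees(np.arctan2(d[1],d[0])))
```

```text
ring ((284.0910949707031, 195.58238220214844), (54.40387725830078, 55.22642517089844), 173.07028198242188) [[516.8, 31.8, 12.0], [513.9, 34.1, 24.0]]
circ ((517.8303833007812, 31.828760147094727), 38.10097122192383)
green [[647.2 256.8]
 [502.2 266.1]]
[574.70161613 261.48628898] 145.2219150432588 -3.665230309752034
lug [[ 562.2 -334. ]
 [ 447.  -249.5]]
[ 504.57304584 -291.74480165] 142.84185840747645 -36.27399230400125
```

{"op": "send_rows", "data": {
  "series": [
    {"jaw": -0.2, "offset": [-7, -2.5, 15], "turn": 0},
    {"jaw": -0.2, "offset": [-7, -2.5, 20], "turn": 0},
    {"jaw": -0.2, "offset": [-7, -2.5, 20], "turn": 0},
    {"jaw": -0.2, "offset": [-6.6, -2.4, 20], "turn": 0},
    {"jaw": -0.2, "offset": [0, 0, 20], "turn": 0},
    {"jaw": -0.2, "offset": [0, 0, 20], "turn": 0},
    {"jaw": -0.2, "offset": [0, 0, 20], "turn": 0},
    {"jaw": -0.2, "offset": [0, 0, 15], "turn": 0},
    {"jaw": -0.2, "offset": [0, 0, 5], "turn": 0},
    {"jaw": -0.2, "offset": [0, 0, 0], "turn": 0}
  ]
}}

```text
t: 3.25
ee_pos: [522.3, 66.3, 51.3]
tcp_rot: [[-0.959, 0.282, -0.002], [0.282, 0.959, -0.0], [0.002, -0.001, -1.0]]
contact_force: [-0.1, 0.2, 0.2]
opening: 34.2
gripper_force: 0.0
```

Run:
```python
from h import *
s=manip.get_state();print(s["ee_pos"]);im,K,C=grab("wrist");cv2.imwrite("pics/w2.png",im)
hsv=cv2.cvtColor(im,cv2.COLOR_BGR2HSV)
m=cv2.inRange(hsv,(20,110,60),(35,255,255));n,l,st,c=cv2.connectedComponentsWithStats(m)
for i in range(1,n):
    if st[i,4]>100: print(st[i],c[i])
print(off(525.5,63.3,5,s))
```

```text
[522.26705096  66.3160643   51.27532083]
[ 227   12   77   85 2307] [262.79757261  51.34156914]
[ 224  173   96   93 3126] [270.96769034 216.3381318 ]
[139 297  37  29 281] [155.69039146 309.0569395 ]
[-4.  -2.  46.3]
```

View pics/w2.png

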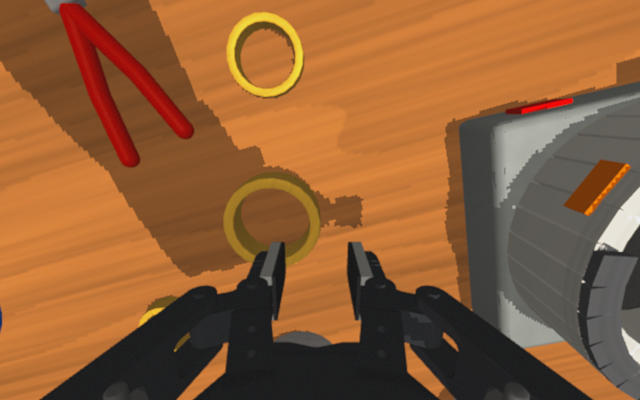

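Run:
```python
from h import *
s=manip.get_state();print(s["ee_pos"]);im,K,C=grab("wrist")
hsv=cv2.cvtColor(im,cv2.COLOR_BGR2HSV)
m=cv2.inRange(hsv,(20,110,60),(35,255,255));n,l,st,c=cv2.connectedComponentsWithStats(m)
i=[i for i in range(1,n) if st[i,4]>100 and 230<c[i][0]<310 and c[i][1]>150][0]
p=np.argwhere(l==i)[:,::-1].astype(np.float32); h=cv2.convexHull(p)[:,0]
h=h[h[:,1]<235]; w=np.array([ray(K,C,q,24)[:2] for q in h])
A=np.c_[2*w,np.ones(len(w))]; a=np.linalg.lstsq(A,(w**2).sum(1),rcond=None)[0]
print("c",a[:2],"r",np.sqrt(a[2]+a[0]**2+a[1]**2))
R=np.array(s["tcp_rot"]); g=a[:2]+32*R[:2,1]; print(g,off(*g,5,s))
```

```text
[523.16766087  66.26636372  52.06521509]
c [512.7108746  35.0448343] r 34.82369661088544
[521.73466704  65.74615626] [ 1.2 -0.9 47.1]
```

{"op": "send_rows", "data": {
  "series": [
    {"jaw": -0.2, "offset": [0, -1, 12], "turn": 0},
    {"jaw": -0.2, "offset": [0, 0, 12], "turn": 0},
    {"jaw": -0.2, "offset": [0, 0, 12], "turn": 0},
    {"jaw": -0.2, "offset": [0, 0, 8], "turn": 0},
    {"jaw": -0.2, "offset": [0, 0, 2.5], "turn": 0},
    {"jaw": -0.2, "offset": [0, 0, 0], "turn": 0},
    {"jaw": -1, "offset": [0, 0, 0], "turn": 0},
    {"jaw": -1, "offset": [0, 0, 0], "turn": 0},
    {"jaw": -1, "offset": [0, 0, 0], "turn": 0},
    {"jaw": -1, "offset": [0, 0, 0], "turn": 0}
  ]
}}

```text
t: 4.35
ee_pos: [523.6, 64.7, 5.6]
tcp_rot: [[-0.959, 0.283, 0.001], [0.283, 0.959, 0.0], [-0.001, 0.0, -1.0]]
contact_force: [0.0, 0.2, -0.4]
opening: -0.1
gripper_force: 0.0
```

Run:
```python
from h import *
s=manip.get_state();print(s["ee_pos"],s["opening"],s["gripper_force"]);im,K,C=grab("wrist");cv2.imwrite("pics/w3.png",im)
print("tcp px",proj(K,C,np.array(s["ee_pos"])), "grasp",proj(K,C,np.array(s["ee_pos"])+[0,0,19]))
```

```text
[523.57694689  64.74421859   5.64252912] -0.05702377139190944 0.0
tcp px [317.88459385 235.87078096] grasp [318.08124079 249.62229378]
```

View pics/w3.png

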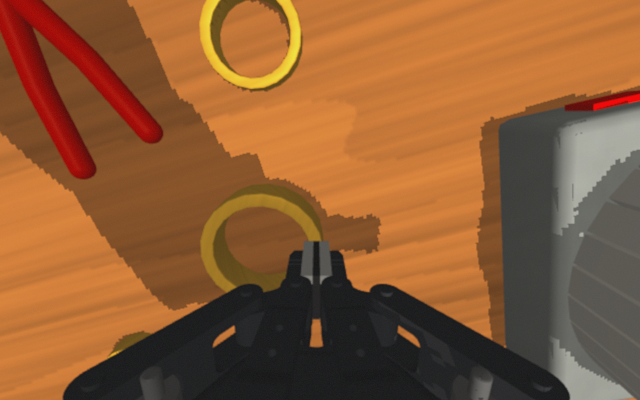

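The picture shows the fingers shut on nothing at (317,260), with the ring upright to their left and its right wall beside or just behind the tips. I'll re-measure where the ring is relative to the fingers.

Run:
```python
from h import *
s=manip.get_state();R=np.array(s["tcp_rot"]);im,K,C=grab("wrist")
hsv=cv2.cvtColor(im,cv2.COLOR_BGR2HSV)
m=cv2.inRange(hsv,(20,110,60),(35,255,255));n,l,st,c=cv2.connectedComponentsWithStats(m)
for i in range(1,n):
    if st[i,4]>100: print(st[i],c[i])
i=[i for i in range(1,n) if st[i,4]>500 and c[i][1]>150 and c[i][0]>190][0]
p=np.argwhere(l==i)[:,::-1].astype(np.float32); h=cv2.convexHull(p)[:,0]
h=h[(h[:,1]<250)]
for z in (12,24):
  w=np.array([ray(K,C,q,z)[:2] for q in h])
  A=np.c_[2*w,np.ones(len(w))]; a=np.linalg.lstsq(A,(w**2).sum(1),rcond=None)[0]
  print("c",a[:2],"r",np.sqrt(a[2]+a[0]**2+a[1]**2),"in tool",(R.T@(np.append(a[:2],0)-s["ee_pos"])).round(1))
im2,K2,C2=grab("top");h2=cv2.cvtColor(im2,cv2.COLOR_BGR2HSV)
m2=cv2.inRange(h2,(20,90,60),(35,255,255));ys,xs=np.nonzero(m2[205:235,295:330]);print("top ring",xs.min()+295,xs.max()+295,ys.min()+205,ys.max()+205)
```

```text
[ 200    0  102   90 3122] [247.71204356  44.31518258]
[ 201  185  122  107 4444] [251.2209721  233.33235824]
[108 333  42  26 229] [127.27947598 342.98689956]
c [516.29647078  32.1162403 ] r 37.20589960442224 in tool [ -2.3 -33.3   5.6]
c [511.38220399  36.06071454] r 34.43564968400646 in tool [  3.5 -30.9   5.6]
top ring 295 313 205 234
```

Run:
```python
from h import *
a=cv2.imread("pics/w3.png")[170:300,230:360]; s,K,C=grab("scene"); u,v=proj(K,C,[520,50,10]).astype(int); print(u,v)
b=s[v-45:v+20,u-33:u+32]
cv2.imwrite("pics/c2.png",np.hstack([cv2.resize(x,(399,399),interpolation=cv2.INTER_CUBIC) for x in(a,b)]))
```

```text
334 208
```

View pics/c2.png

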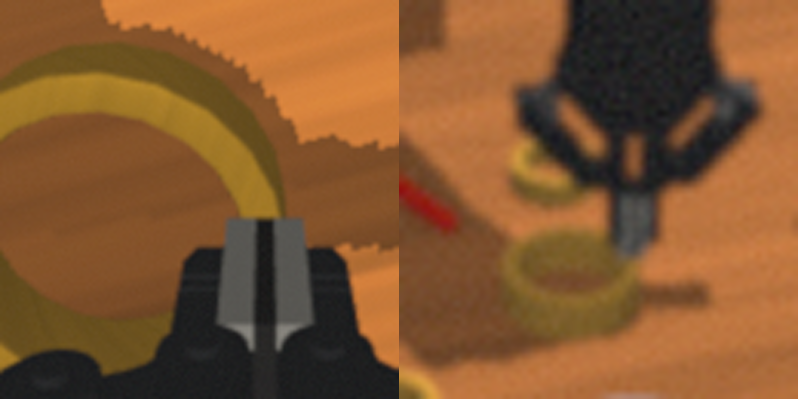

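The enlarged crop shows the shut fingertips just outside the ring, at its robot-side right (left crop 265,220). The ring's robot-side wall face fooled my circle fit: that edge is at z=0, not 24. So the fingers pinched a slanted stretch of wall and the ring slid out. It still lies flat. I'll lift, back off and re-measure edge by edge.

{"op": "send_rows", "data": {
  "series": [
    {"jaw": -1, "offset": [0, 0, -10], "turn": 0},
    {"jaw": -1, "offset": [0, 0, -15], "turn": 0},
    {"jaw": -0.2, "offset": [5, 0, -15], "turn": 0},
    {"jaw": -0.2, "offset": [5, 0, -15], "turn": 0},
    {"jaw": -0.2, "offset": [5, 0, -15], "turn": 0},
    {"jaw": -0.2, "offset": [5, 0, -15], "turn": 0},
    {"jaw": -0.2, "offset": [0, 0, -15], "turn": 0},
    {"jaw": -0.2, "offset": [0, 0, 0], "turn": 0},
    {"jaw": -0.2, "offset": [0, 0, 0], "turn": 0},
    {"jaw": -0.2, "offset": [0, 0, 0], "turn": 0}
  ]
}}

```text
t: 5.55
ee_pos: [503.6, 70.3, 104.7]
tcp_rot: [[-0.959, 0.283, -0.001], [0.283, 0.959, -0.0], [0.001, -0.0, -1.0]]
contact_force: [-0.5, -0.5, 0.2]
opening: 34.1
gripper_force: 0.0
```

```bash
cat >> h.py <<'E'
def ring(lo=(20,110,60)):
    s=manip.get_state();R=np.array(s["tcp_rot"]);im,K,C=grab("wrist")
    m=cv2.inRange(cv2.cvtColor(im,cv2.COLOR_BGR2HSV),lo,(35,255,255))
    n,l,st,c=cv2.connectedComponentsWithStats(m)
    for i in range(1,n):
        if st[i,4]<300: continue
        p=np.argwhere(l==i)[:,::-1]; e=lambda k,f: p[p[:,k]==f(p[:,k])].mean(0)
        N=ray(K,C,e(1,min),0);F=ray(K,C,e(1,max)+[0,1],24);L=ray(K,C,e(0,min),24);Rr=ray(K,C,e(0,max)+[1,0],24)
        a,b,l2,r2=[R.T@(q-s["ee_pos"]) for q in(N,F,L,Rr)]
        print("bbox",st[i][:4],"tool x:",(a[0]+b[0])/2,"len",a[0]-b[0],"tool y:",(l2[1]+r2[1])/2,"wid",r2[1]-l2[1])
        cen=R@[(a[0]+b[0])/2,(l2[1]+r2[1])/2,0]+s["ee_pos"]; print("  world",cen[:2].round(1))
    return s,im,K,C
E
python3 - <<'E'
from h import *
s,im,K,C=ring();print(s["ee_pos"],s["opening"])
im,K,C=grab("top");cv2.imwrite("/tmp/t.png",im)
h=cv2.cvtColor(im,cv2.COLOR_BGR2HSV);m=cv2.inRange(h,(20,90,60),(35,255,255))
n,l,st,c=cv2.connectedComponentsWithStats(m[180:265,285:365])
print([(st[i].tolist()) for i in range(1,n) if st[i,4]>10])
E
```

```text
bbox [250  61  58  62] tool x: 91.90783173183664 len 50.867775991729076 tool y: -31.35215656110447 wid 47.057624426915446
  world [406.6  66.2]
bbox [246 181  75  75] tool x: -23.439121036901586 len 68.6926495910159 tool y: -31.401257570861212 wid 69.60855801202523
  world [517.2  33.5]
[503.61380802  70.25607448 104.72121623] 34.12591388787157
[[0, 0, 31, 85, 2041], [51, 14, 13, 13, 56], [23, 28, 11, 7, 36]]
```

Run:
```python
from h import *
s=manip.get_state();im,K,C=grab("wrist");R=np.array(s["tcp_rot"])
for x in(11,-11):
  for k in(0,10,20,30): print(x,k,proj(K,C,R@[x,0,-k]+s["ee_pos"]).round(0))
m=cv2.cvtColor(im,cv2.COLOR_BGR2HSV)
d=(m[:,:,1]<60)&(m[:,:,2]<200); 
for u in (266,270,274,278,282,350,354,358,362): 
    r=np.nonzero(d[200:330,u])[0]; print(u, r[0]+200 if len(r) else None, end="; ")
```

```text
11 0 [318. 220.]
11 10 [318. 226.]
11 20 [318. 233.]
11 30 [318. 240.]
-11 0 [318. 251.]
-11 10 [318. 259.]
-11 20 [318. 267.]
-11 30 [318. 277.]
266 253; 270 247; 274 242; 278 242; 282 243; 350 243; 354 243; 358 243; 362 248;
```

{"op": "send_rows", "data": {
  "series": [
    {"jaw": -0.2, "offset": [-8, 0.6, 10], "turn": 0},
    {"jaw": -0.2, "offset": [-8, 0, 15], "turn": 0},
    {"jaw": -0.2, "offset": [-7.5, 0, 15], "turn": 0},
    {"jaw": -0.2, "offset": [0, 0, 15], "turn": 0},
    {"jaw": -0.2, "offset": [0, 0, 15], "turn": 0},
    {"jaw": -0.2, "offset": [0, 0, 12], "turn": 0},
    {"jaw": -0.2, "offset": [0, 0, 10], "turn": 0},
    {"jaw": -0.2, "offset": [0, 0, 7], "turn": 0},
    {"jaw": -0.2, "offset": [0, 0, 4], "turn": 0},
    {"jaw": -0.2, "offset": [0, 0, 0], "turn": 0}
  ]
}}

```text
t: 6.7
ee_pos: [526.6, 64.3, 1.9]
tcp_rot: [[-0.959, 0.283, -0.001], [0.283, 0.959, -0.0], [0.0, -0.0, -1.0]]
contact_force: [-0.1, -0.8, -0.3]
opening: 34.1
gripper_force: 0.0
```

Run:
```python
from h import *
s=manip.get_state();im,K,C=grab("wrist");sc,K2,C2=grab("scene")
print(s["ee_pos"],s["contact_force"],proj(K2,C2,s["ee_pos"]),proj(K2,C2,s["ee_pos"]+np.array([0,0,20])))
a=im[150:310,220:420]; u,v=334,208
b=sc[v-45:v+20,u-33:u+32]
cv2.imwrite("pics/c3.png",np.hstack([cv2.resize(a,(475,380),interpolation=cv2.INTER_CUBIC),cv2.resize(b,(325,380),interpolation=cv2.INTER_CUBIC)]))
```

```text
[526.61482728  64.25676092   1.93066195] [-0.12310111 -0.79354767 -0.25083711] [339.17975178 210.50569323] [339.35280666 205.3732306 ]
```

View pics/c3.png

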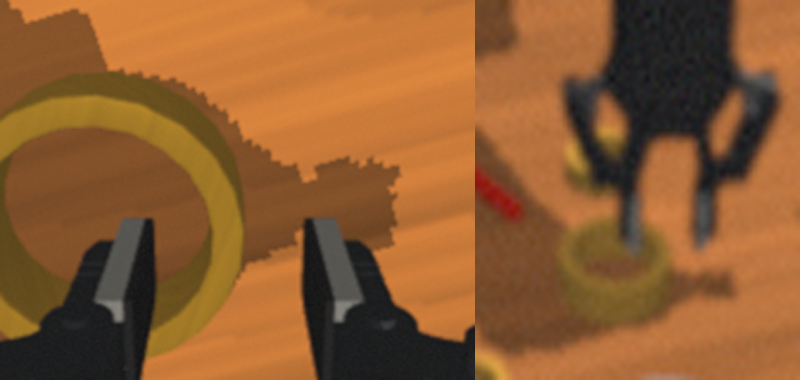

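The crop shows the open fingers straddling the ring's right wall: wall at crop (228,230), fingers at 135 and 325. In the scene view the tips hang about 22 mm above where the reported TCP projects. So they were above the ring last time, which is why they shut on nothing. I'll go lower in small steps and watch the force.

{"op": "send_rows", "data": {
  "series": [
    {"jaw": -0.2, "offset": [0, 0, 2], "turn": 0},
    {"jaw": -0.2, "offset": [0, 0, 2], "turn": 0},
    {"jaw": -0.2, "offset": [0, 0, 2], "turn": 0},
    {"jaw": -0.2, "offset": [0, 0, 2], "turn": 0},
    {"jaw": -0.2, "offset": [0, 0, 0], "turn": 0},
    {"jaw": -0.2, "offset": [0, 0, 0], "turn": 0},
    {"jaw": -0.2, "offset": [0, 0, 0], "turn": 0},
    {"jaw": -0.2, "offset": [0, 0, 0], "turn": 0},
    {"jaw": -0.2, "offset": [0, 0, 0], "turn": 0},
    {"jaw": -0.2, "offset": [0, 0, 0], "turn": 0}
  ]
}}

```text
t: 7.8
ee_pos: [526.8, 64.3, -5.7]
tcp_rot: [[-0.959, 0.283, 0.0], [0.283, 0.959, -0.0], [-0.0, -0.0, -1.0]]
contact_force: [-0.4, 0.3, -1.0]
opening: 34.3
gripper_force: 0.0
```

No contact at z = -5.7, so the real tips are indeed higher than the reported TCP. I'll go on down.

{"op": "send_rows", "data": {
  "series": [
    {"jaw": -0.2, "offset": [0, 0, 2], "turn": 0},
    {"jaw": -0.2, "offset": [0, 0, 2], "turn": 0},
    {"jaw": -0.2, "offset": [0, 0, 2], "turn": 0},
    {"jaw": -0.2, "offset": [0, 0, 1], "turn": 0},
    {"jaw": -0.2, "offset": [0, 0, 0], "turn": 0},
    {"jaw": -1, "offset": [0, 0, 0], "turn": 0},
    {"jaw": -1, "offset": [0, 0, 0], "turn": 0},
    {"jaw": -1, "offset": [0, 0, 0], "turn": 0},
    {"jaw": -1, "offset": [0, 0, 0], "turn": 0},
    {"jaw": -1, "offset": [0, 0, 0], "turn": 0}
  ]
}}

```text
t: 8.8
ee_pos: [526.8, 64.4, -12.5]
tcp_rot: [[-0.959, 0.283, 0.0], [0.283, 0.959, 0.0], [-0.0, 0.0, -1.0]]
contact_force: [-0.5, -0.0, 2.5]
opening: 7.0
gripper_force: 60.2
```

The bangle is gripped: opening 7 mm, 60 N. I'll lift it and carry it over the pot.

{"op": "send_rows", "data": {
  "series": [
    {"jaw": -1, "offset": [0, 0, -5], "turn": 0},
    {"jaw": -1, "offset": [0, 0, -10], "turn": 0},
    {"jaw": -1, "offset": [0, 0, -15], "turn": 0},
    {"jaw": -1, "offset": [0, 0, -18], "turn": 0},
    {"jaw": -1, "offset": [0, 0, -18], "turn": 0},
    {"jaw": -1, "offset": [0, 0, -18], "turn": 0},
    {"jaw": -1, "offset": [0, 0, -18], "turn": 0},
    {"jaw": -1, "offset": [0, 0, -18], "turn": 0},
    {"jaw": -1, "offset": [0, 0, -13], "turn": 0},
    {"jaw": -1, "offset": [0, 0, -5], "turn": 0}
  ]
}}

```text
t: 9.8
ee_pos: [528.0, 64.4, 127.5]
tcp_rot: [[-0.959, 0.283, 0.003], [0.283, 0.959, 0.0], [-0.003, 0.001, -1.0]]
contact_force: [0.0, -0.0, -1.6]
opening: 6.9
gripper_force: 60.1
```

{"op": "send_rows", "data": {
  "series": [
    {"jaw": -1, "offset": [1, 15, 0], "turn": 0},
    {"jaw": -1, "offset": [1, 26, 0], "turn": 0},
    {"jaw": -1, "offset": [1, 30, 0], "turn": 0},
    {"jaw": -1, "offset": [1, 30, 0], "turn": 0},
    {"jaw": -1, "offset": [1, 30, 0], "turn": 0},
    {"jaw": -1, "offset": [1, 30, 0], "turn": 0},
    {"jaw": -1, "offset": [1, 30, 0], "turn": 0},
    {"jaw": -1, "offset": [1, 20, 0], "turn": 0},
    {"jaw": -1, "offset": [2, 9.5, 0], "turn": 0},
    {"jaw": -1, "offset": [0, 0, 0], "turn": 0}
  ]
}}

```text
t: 10.8
ee_pos: [578.9, 280.0, 124.3]
tcp_rot: [[-0.96, 0.281, -0.001], [0.281, 0.96, -0.0], [0.001, -0.001, -1.0]]
contact_force: [-0.4, -1.5, -1.2]
opening: 7.1
gripper_force: 60.2
```

Run:
```python
from h import *
s=manip.get_state();im,K,C=grab("wrist");cv2.imwrite("pics/w4.png",im)
print(s["ee_pos"],s["opening"],s["gripper_force"],s["contact_force"])
h=cv2.cvtColor(im,cv2.COLOR_BGR2HSV)
g=[]
for c in cv2.findContours(cv2.inRange(h,(45,120,60),(80,255,255)),cv2.RETR_EXTERNAL,cv2.CHAIN_APPROX_NONE)[0]:
    if cv2.contourArea(c)>15: M=cv2.moments(c);p=(M["m10"]/M["m00"],M["m01"]/M["m00"]);g.append(ray(K,C,p,108)[:2]);print(np.round(p),g[-1].round(1))
```

```text
[578.94300164 279.9995154  124.29039531] 7.128653988699761 60.160997807979584 [-0.44188198 -1.50195126 -1.21668483]
[313. 314.] [647.7 256.2]
[261. 122.] [502.3 265.8]
```

View pics/w4.png

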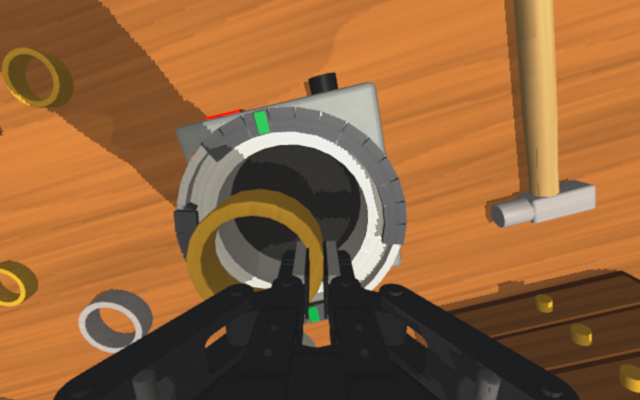

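The bangle is held level over the pot at (257,245). The green dashes give a pot centre of (575,261) and a yaw of -3.8°. I'll lower it.

{"op": "send_rows", "data": {
  "series": [
    {"jaw": -1, "offset": [-1.6, -1.3, 5], "turn": 0},
    {"jaw": -1, "offset": [0, 0, 8], "turn": 0},
    {"jaw": -1, "offset": [0, 0, 10], "turn": 0},
    {"jaw": -1, "offset": [0, 0, 10], "turn": 0},
    {"jaw": -1, "offset": [0, 0, 10], "turn": 0},
    {"jaw": -1, "offset": [0, 0, 10], "turn": 0},
    {"jaw": -1, "offset": [0, 0, 10], "turn": 0},
    {"jaw": -1, "offset": [0, 0, 8], "turn": 0},
    {"jaw": -1, "offset": [0, 0, 4], "turn": 0},
    {"jaw": -1, "offset": [0, 0, 0], "turn": 0}
  ]
}}

```text
t: 11.85
ee_pos: [580.2, 276.8, 49.5]
tcp_rot: [[-0.959, 0.283, -0.001], [0.283, 0.959, -0.001], [0.001, -0.001, -1.0]]
contact_force: [-0.1, -0.3, -1.1]
opening: 7.3
gripper_force: 60.1
```

{"op": "send_rows", "data": {
  "series": [
    {"jaw": -1, "offset": [0, 0, 1.5], "turn": 0},
    {"jaw": -1, "offset": [0, 0, 1], "turn": 0},
    {"jaw": -1, "offset": [0, 0, 1], "turn": 0},
    {"jaw": -1, "offset": [0, 0, 0.5], "turn": 0},
    {"jaw": -1, "offset": [0, 0, 0.5], "turn": 0},
    {"jaw": -1, "offset": [0, 0, 0], "turn": 0},
    {"jaw": -1, "offset": [0, 0, 0], "turn": 0},
    {"jaw": -1, "offset": [0, 0, 0], "turn": 0},
    {"jaw": -1, "offset": [0, 0, 0], "turn": 0},
    {"jaw": -1, "offset": [0, 0, 0], "turn": 0}
  ]
}}

```text
t: 12.85
ee_pos: [580.8, 276.9, 45.8]
tcp_rot: [[-0.959, 0.283, 0.0], [0.283, 0.959, 0.0], [-0.0, 0.0, -1.0]]
contact_force: [-0.3, 0.3, -1.2]
opening: 6.9
gripper_force: 60.2
```

{"op": "send_rows", "data": {
  "series": [
    {"jaw": -1, "offset": [0, 0, 0.5], "turn": 0},
    {"jaw": -1, "offset": [0, 0, 0.5], "turn": 0},
    {"jaw": -1, "offset": [0, 0, 0.5], "turn": 0},
    {"jaw": -1, "offset": [0, 0, 0], "turn": 0},
    {"jaw": -1, "offset": [0, 0, 0], "turn": 0},
    {"jaw": -1, "offset": [0, 0, 0], "turn": 0},
    {"jaw": -1, "offset": [0, 0, 0], "turn": 0},
    {"jaw": -1, "offset": [0, 0, 0], "turn": 0},
    {"jaw": -1, "offset": [0, 0, 0], "turn": 0},
    {"jaw": -1, "offset": [0, 0, 0], "turn": 0}
  ]
}}

```text
t: 13.85
ee_pos: [580.8, 276.9, 44.3]
tcp_rot: [[-0.959, 0.283, 0.0], [0.283, 0.959, -0.0], [-0.0, -0.0, -1.0]]
contact_force: [-0.2, -0.0, -1.8]
opening: 7.0
gripper_force: 60.2
```

{"op": "send_rows", "data": {
  "series": [
    {"jaw": -1, "offset": [0, 0, 0.5], "turn": 0},
    {"jaw": -1, "offset": [0, 0, 0.5], "turn": 0},
    {"jaw": -1, "offset": [0, 0, 0], "turn": 0},
    {"jaw": -1, "offset": [0, 0, 0], "turn": 0},
    {"jaw": -1, "offset": [0, 0, 0], "turn": 0},
    {"jaw": -1, "offset": [0, 0, 0], "turn": 0},
    {"jaw": -1, "offset": [0, 0, 0], "turn": 0},
    {"jaw": -1, "offset": [0, 0, 0], "turn": 0},
    {"jaw": -1, "offset": [0, 0, 0], "turn": 0},
    {"jaw": -1, "offset": [0, 0, 0], "turn": 0}
  ]
}}

```text
t: 14.85
ee_pos: [580.8, 276.9, 43.5]
tcp_rot: [[-0.959, 0.283, 0.0], [0.283, 0.959, 0.0], [-0.0, 0.0, -1.0]]
contact_force: [-2.2, -0.1, 2.9]
opening: 7.4
gripper_force: 60.6
```

It touches the floor at exactly the expected height. I'll release and lift out.

{"op": "send_rows", "data": {
  "series": [
    {"jaw": -0.7, "offset": [0, 0, 0], "turn": 0},
    {"jaw": -0.4, "offset": [0, 0, 0], "turn": 0},
    {"jaw": -0.35, "offset": [0, 0, 0], "turn": 0},
    {"jaw": -0.35, "offset": [0, 0, 0], "turn": 0},
    {"jaw": -0.35, "offset": [0, 0, -4], "turn": 0},
    {"jaw": -0.35, "offset": [0, 0, -8], "turn": 0},
    {"jaw": -0.35, "offset": [0, 0, -10], "turn": 0},
    {"jaw": -0.35, "offset": [0, 0, -15], "turn": 0},
    {"jaw": -0.35, "offset": [0, 0, -20], "turn": 0},
    {"jaw": -0.35, "offset": [0, 0, -20], "turn": 0}
  ]
}}

```text
t: 15.85
ee_pos: [580.9, 277.0, 122.0]
tcp_rot: [[-0.959, 0.283, 0.001], [0.283, 0.959, 0.0], [-0.001, 0.001, -1.0]]
contact_force: [-0.1, -0.2, -0.6]
opening: 28.0
gripper_force: 0.0
```

{"op": "send_rows", "data": {
  "series": [
    {"jaw": -0.1, "offset": [3, 0, -20], "turn": 0},
    {"jaw": 0.2, "offset": [6, 0, -20], "turn": 0},
    {"jaw": 0.2, "offset": [6, 0, -20], "turn": 0},
    {"jaw": 0.2, "offset": [6, 0, -10], "turn": 0},
    {"jaw": 0.2, "offset": [0, 0, 0], "turn": 0},
    {"jaw": 0.2, "offset": [0, 0, 0], "turn": 0},
    {"jaw": 0.2, "offset": [0, 0, 0], "turn": 0},
    {"jaw": 0.2, "offset": [0, 0, 0], "turn": 0},
    {"jaw": 0.2, "offset": [0, 0, 0], "turn": 0},
    {"jaw": 0.2, "offset": [0, 0, 0], "turn": 0}
  ]
}}

```text
t: 16.85
ee_pos: [560.5, 282.7, 189.7]
tcp_rot: [[-0.959, 0.283, -0.001], [0.283, 0.959, -0.0], [0.001, -0.001, -1.0]]
contact_force: [0.8, -0.3, -0.1]
opening: 51.1
gripper_force: 0.0
```

```bash
sed -i 's/,0);F=/,Z0);F=/; s/\[0,1\],24)/[0,1],Z0+24)/; s/e(0,min),24)/e(0,min),Z0+24)/; s/+\[1,0\],24)/+[1,0],Z0+24)/; s/def ring(lo=(20,110,60))/def ring(lo=(20,110,60),Z0=0)/' h.py
python3 - <<'E'
from h import *
s,im,K,C=ring((18,90,30),56);cv2.imwrite("pics/w5.png",im);print(s["ee_pos"],s["opening"],s["t"])
E
```

```text
bbox [486  18  27 177] tool x: 76.57001453620435 len 162.2286026693099 tool y: 170.67881974334148 wid 49.66525722470206
  world [535.4 468. ]
bbox [71 79 53 47] tool x: 84.15804254086515 len 43.20577803727717 tool y: -201.52284617254685 wid 46.333844379611804
  world [422.7 113.2]
bbox [251 172  71  72] tool x: -22.633894326860933 len 73.00417277036792 tool y: -31.472987969842066 wid 72.74264584740345
  world [573.3 246.1]
bbox [ 41 250  46  37] tool x: -95.71795147183724 len 33.69742018314071 tool y: -277.75182594976076 wid 50.07740959513009
  world [573.7 -10.8]
bbox [552 324  19  21] tool x: -187.33117105022302 len 10.002025282467912 tool y: 289.9133932542407 wid 24.459793877244124
  world [822.2 507.7]
[560.50106866 282.66312477 189.69939612] 51.08149182303501 16.85
```

A script measurement puts the bangle at (573,246), 73 mm across when cast on the floor plane, so it lies flat there. Next I'll go over the blue lid.

{"op": "send_rows", "data": {
  "series": [
    {"jaw": 0.2, "offset": [-3, -15, 0], "turn": 0},
    {"jaw": 0.2, "offset": [-5, -28, 0], "turn": 0},
    {"jaw": 0.2, "offset": [-5.5, -32, 0], "turn": 0},
    {"jaw": 0.2, "offset": [-5.5, -32, 0], "turn": 0},
    {"jaw": 0.2, "offset": [-5.5, -32, 0], "turn": 0},
    {"jaw": 0.2, "offset": [-5.5, -32, 0], "turn": 0},
    {"jaw": 0.2, "offset": [-5.5, -32, 0], "turn": 0},
    {"jaw": 0.2, "offset": [-5.5, -32, 0], "turn": 0},
    {"jaw": 0.2, "offset": [-5.5, -32, 0], "turn": 0},
    {"jaw": 0.2, "offset": [-5.5, -32, 0], "turn": 0}
  ]
}}

```text
t: 17.9
ee_pos: [525.0, -20.8, 190.5]
tcp_rot: [[-0.959, 0.283, 0.0], [0.283, 0.959, -0.0], [-0.0, -0.0, -1.0]]
contact_force: [0.5, 0.4, 0.6]
opening: 51.1
gripper_force: 0.0
```

{"op": "send_rows", "data": {
  "series": [
    {"jaw": 0.2, "offset": [-5.5, -32, 0], "turn": 0},
    {"jaw": 0.2, "offset": [-5.5, -32, 0], "turn": 0},
    {"jaw": 0.2, "offset": [-5.5, -32, 0], "turn": 0},
    {"jaw": 0.2, "offset": [-5.5, -32, 0], "turn": 0},
    {"jaw": 0.2, "offset": [-5.5, -32, 0], "turn": 0},
    {"jaw": 0.2, "offset": [-5.5, -32, 0], "turn": 0},
    {"jaw": 0.2, "offset": [-5, -32, 0], "turn": 0},
    {"jaw": 0.2, "offset": [-5, -28, 0], "turn": 0},
    {"jaw": 0.2, "offset": [-3, -15, 0], "turn": 0},
    {"jaw": 0.2, "offset": [0, 0, 0], "turn": 0}
  ]
}}

```text
t: 18.9
ee_pos: [493.7, -289.6, 190.2]
tcp_rot: [[-0.958, 0.286, 0.0], [0.286, 0.958, -0.0], [-0.0, -0.0, -1.0]]
contact_force: [-0.6, 0.3, 0.2]
opening: 51.0
gripper_force: 0.0
```

```bash
cat >> h.py <<'E'
def lid(z=0):
    s=manip.get_state();R=np.array(s["tcp_rot"]);im,K,C=grab("wrist");h=cv2.cvtColor(im,cv2.COLOR_BGR2HSV)
    b=cv2.inRange(h,(100,150,60),(125,255,255));n,l,st,c=cv2.connectedComponentsWithStats(b)
    i=1+np.argmax(st[1:,4]);hull=cv2.convexHull(np.argwhere(l==i)[:,::-1].astype(np.int32));near=cv2.dilate(cv2.fillConvexPoly(np.zeros_like(b),hull,255),np.ones((25,25)))
    (u,v)=cv2.fitEllipse(hull)[0];print("t",s["t"],"ee",s["ee_pos"].round(1),"blue",st[i],"ell",round(u),round(v),ray(K,C,(u,v),z+6).round(1))
    o=[]
    m=cv2.inRange(h,(8,190,100),(20,255,255))&near; n,l,st,c=cv2.connectedComponentsWithStats(m)
    for i in range(1,n):
        if st[i,4]>60: o.append(ray(K,C,c[i],z+5)[:2]); print("lug px",c[i].round(),st[i,4],o[-1].round(1))
    if len(o)==2:
        d=o[0]-o[1];print("centre",np.mean(o,0).round(1),"dist",np.hypot(*d).round(1),"ang",np.degrees(np.arctan2(d[1],d[0])).round(1),"tool y ang",np.degrees(np.arctan2(R[1,1],R[0,1])).round(1))
    k=cv2.inRange(h,(0,0,0),(180,255,60)); cv2.imwrite("/tmp/l.png",im)
    return s,im,K,C
E
python3 - <<'E'
from h import *
lid()
E
```

```text
t 18.9 ee [ 493.7 -289.6  190.2] blue [ 270  137   96   94 5796] ell 318 183 [ 504.6 -292.1    6. ]
lug px [307. 134.] 275 [ 442.5 -286.6]
lug px [327. 233.] 170 [ 574.5 -299.3]
centre [ 508.5 -292.9] dist 132.6 ang 174.5 tool y ang 73.4
```

The lid is at (506,-292), with its lugs at px (307,134) and (327,233), 133 mm apart (expected about 134), and its bar at -5.5°. I'll align with it and descend on the bar.

{"op": "send_rows", "data": {
  "series": [
    {"jaw": 0.2, "offset": [-7, 0.5, 5], "turn": 0},
    {"jaw": 0.2, "offset": [-6, 0.4, 10], "turn": 0},
    {"jaw": 0.2, "offset": [0, 0, 15], "turn": -0.05},
    {"jaw": 0.2, "offset": [0, 0, 15], "turn": -0.1},
    {"jaw": 0.2, "offset": [0, 0, 15], "turn": -0.044},
    {"jaw": 0.2, "offset": [0, 0, 15], "turn": 0},
    {"jaw": 0.2, "offset": [0, 0, 15], "turn": 0},
    {"jaw": 0.2, "offset": [0, 0, 10], "turn": 0},
    {"jaw": 0.2, "offset": [0, 0, 5], "turn": 0},
    {"jaw": 0.2, "offset": [0, 0, 0], "turn": 0}
  ]
}}

```text
t: 19.95
ee_pos: [507.0, -289.8, 84.4]
tcp_rot: [[-0.996, 0.092, -0.001], [0.092, 0.996, 0.001], [0.001, 0.001, -1.0]]
contact_force: [-0.0, 0.7, -0.3]
opening: 51.2
gripper_force: 0.0
```

Run:
```python
from h import *
s,im,K,C=lid()
# bar: black blob inside; top edges at z=46
R=np.array(s["tcp_rot"]);h=cv2.cvtColor(im,cv2.COLOR_BGR2HSV)
bl=cv2.inRange(h,(100,150,60),(125,255,255))
for v in range(150,300,15):
    r=np.nonzero(bl[v,200:440])[0]+200
    if len(r):
        j=np.nonzero(np.diff(r)>8)[0]; print(v,r[0],r[-1],[(r[k],r[k+1]) for k in j])
```

```text
t 19.95 ee [ 507.  -289.8   84.4] blue [  246   134   137   126 11282] ell 314 197 [ 503.4 -292.6    6. ]
lug px [313. 128.] 418 [ 443.7 -287.9]
lug px [314. 266.] 316 [ 574.2 -299.7]
centre [ 509.  -293.8] dist 131.0 ang 174.8 tool y ang 84.7
150 267 361 []
165 255 373 [(np.int64(302), np.int64(326))]
180 249 379 [(np.int64(301), np.int64(327))]
195 247 382 [(np.int64(301), np.int64(327))]
210 248 380 [(np.int64(301), np.int64(327))]
225 253 375 [(np.int64(301), np.int64(326))]
240 264 365 [(np.int64(302), np.int64(326))]
255 285 344 [(np.int64(302), np.int64(326))]
```

{"op": "send_rows", "data": {
  "series": [
    {"jaw": 0.2, "offset": [0, -2.5, 10], "turn": 0},
    {"jaw": 0.2, "offset": [0, 0, 15], "turn": 0},
    {"jaw": 0.2, "offset": [0, 0, 15], "turn": 0},
    {"jaw": 0.2, "offset": [0, 0, 15], "turn": 0},
    {"jaw": 0.2, "offset": [0, 0, 12], "turn": 0},
    {"jaw": 0.2, "offset": [0, 0, 8], "turn": 0},
    {"jaw": 0.2, "offset": [0, 0, 4], "turn": 0},
    {"jaw": 0.2, "offset": [0, 0, 2], "turn": 0},
    {"jaw": 0.2, "offset": [0, 0, 0], "turn": 0},
    {"jaw": 0.2, "offset": [0, 0, 0], "turn": 0}
  ]
}}

```text
t: 21.0
ee_pos: [507.5, -293.3, 4.9]
tcp_rot: [[-0.996, 0.093, 0.001], [0.093, 0.996, -0.001], [-0.001, -0.0, -1.0]]
contact_force: [0.1, -0.7, -0.2]
opening: 51.1
gripper_force: 0.0
```

{"op": "send_rows", "data": {
  "series": [
    {"jaw": 0, "offset": [0, 0, 0], "turn": 0},
    {"jaw": -0.3, "offset": [0, 0, 0], "turn": 0},
    {"jaw": -1, "offset": [0, 0, 0], "turn": 0},
    {"jaw": -1, "offset": [0, 0, 0], "turn": 0},
    {"jaw": -1, "offset": [0, 0, 0], "turn": 0},
    {"jaw": -1, "offset": [0, 0, 0], "turn": 0},
    {"jaw": -1, "offset": [0, 0, 0], "turn": 0},
    {"jaw": -1, "offset": [0, 0, 0], "turn": 0},
    {"jaw": -1, "offset": [0, 0, 0], "turn": 0},
    {"jaw": -1, "offset": [0, 0, 0], "turn": 0}
  ]
}}

```text
t: 22.0
ee_pos: [507.3, -293.0, 4.9]
tcp_rot: [[-0.996, 0.093, 0.001], [0.093, 0.996, -0.0], [-0.001, 0.0, -1.0]]
contact_force: [-0.4, 0.9, 5.9]
opening: 18.3
gripper_force: 61.7
```

The lid is gripped: opening 18 mm, 62 N. I'll lift it, then measure it in the grip.

{"op": "send_rows", "data": {
  "series": [
    {"jaw": -1, "offset": [0, 0, -5], "turn": 0},
    {"jaw": -1, "offset": [0, 0, -10], "turn": 0},
    {"jaw": -1, "offset": [0, 0, -18], "turn": 0},
    {"jaw": -1, "offset": [0, 0, -20], "turn": 0},
    {"jaw": -1, "offset": [0, 0, -20], "turn": 0},
    {"jaw": -1, "offset": [0, 0, -20], "turn": 0},
    {"jaw": -1, "offset": [0, 0, -20], "turn": 0},
    {"jaw": -1, "offset": [0, 0, -20], "turn": 0},
    {"jaw": -1, "offset": [0, 0, -12], "turn": 0},
    {"jaw": -1, "offset": [0, 0, 0], "turn": 0}
  ]
}}

```text
t: 23.0
ee_pos: [508.1, -293.8, 151.2]
tcp_rot: [[-0.996, 0.093, 0.003], [0.093, 0.996, -0.002], [-0.003, -0.002, -1.0]]
contact_force: [1.1, 0.4, -2.3]
opening: 18.7
gripper_force: 60.9
```

Run:
```python
from h import *
s,im,K,C=lid(manip.get_state()["ee_pos"][2]-4.9)
R=np.array(s["tcp_rot"]);z=s["ee_pos"][2]-4.9;h=cv2.cvtColor(im,cv2.COLOR_BGR2HSV)
print(s["contact_force"],s["wrist_torque"],s["opening"])
b=cv2.inRange(h,(100,150,60),(125,255,255));n,l,st,c=cv2.connectedComponentsWithStats(b);i=1+np.argmax(st[1:,4]);p=np.argwhere(l==i)[:,::-1]
# left/right extremes of top disc edge (z+6), tool coords
for k in (0,1):
    for f in (min,max):
        e=p[p[:,k]==f(p[:,k])].mean(0); print(k,f.__name__,e.round(),(R.T@(ray(K,C,e,z+6)-s["ee_pos"])).round(1))
m=cv2.inRange(h,(5,150,60),(21,255,255))
n,l,st,c=cv2.connectedComponentsWithStats(m)
for i in range(1,n):
    if st[i,4]>150: print("or",st[i],c[i].round())
```

```text
t 23.0 ee [ 508.1 -293.8  151.2] blue [  219   141   195   151 17260] ell 316 229 [ 502.3 -294.6  152.3]
lug px [299. 134.] 196 [ 443.6 -298.7]
[ 1.08796255  0.37834454 -2.28761416] [-0.04780746 -0.05358823 -0.0205793 ] 18.717219090961486
0 min [219. 228.] [  5.7 -62.4  -1. ]
0 max [413. 226.] [ 7.3 59.5 -1.2]
1 min [299. 141.] [ 59.9 -11.1  -1.3]
1 max [386. 291.] [-39.8  46.1  -1. ]
or [     0      0    640    400 148466] [334. 148.]
or [485 218  36  33 863] [502. 234.]
or [558 271  30  28 485] [573. 285.]
or [  45  302   75   91 1337] [ 84. 345.]
or [310 314  34  34 503] [330. 335.]
or [197 353  41  39 312] [220. 372.]
```

```bash
cat >> h.py <<'E'
def held(dz=4.9,vmax=225):
    s=manip.get_state();R=np.array(s["tcp_rot"]);im,K,C=grab("wrist");z=s["ee_pos"][2]-dz
    h=cv2.cvtColor(im,cv2.COLOR_BGR2HSV);b=cv2.inRange(h,(100,150,40),(125,255,255));n,l,st,c=cv2.connectedComponentsWithStats(b);i=1+np.argmax(st[1:,4])
    q=cv2.convexHull(np.argwhere(l==i)[:,::-1].astype(np.int32))[:,0]; q=q[q[:,1]<vmax]
    w=np.array([(R.T@(ray(K,C,x,z+6)-s["ee_pos"]))[:2] for x in q])
    A=np.c_[2*w,np.ones(len(w))];a=np.linalg.lstsq(A,(w**2).sum(1),rcond=None)[0]
    rr=np.hypot(*(w-a[:2]).T);print("lid in tool",a[:2].round(1),"r",rr.mean().round(1),"spread",rr.std().round(2),len(w))
    # bar side lines: black gap bounded by blue
    rows=[]
    for v in range(140,230,6):
        r=np.nonzero(b[v])[0]; j=np.nonzero(np.diff(r)>12)[0]
        if len(j)==1: rows.append((v,r[j[0]],r[j[0]+1]))
    print(rows)
    return s,im,K,C
E
python3 - <<'E'
from h import *
held()
s=manip.get_state(); print(np.round(s["joint_pos"],2))
E
```

```text
lid in tool [-0.4 -1.4] r 61.4 spread 0.1 23
[(146, np.int64(290), np.int64(342)), (182, np.int64(299), np.int64(332)), (188, np.int64(298), np.int64(334)), (194, np.int64(296), np.int64(335)), (200, np.int64(295), np.int64(337)), (206, np.int64(295), np.int64(336)), (212, np.int64(295), np.int64(337)), (218, np.int64(295), np.int64(337)), (224, np.int64(295), np.int64(337))]
[-0.52  0.39 -0.1   1.08 -0.   -0.43]
```

Held-lid fit: centre (-0.4,-1.4) in the tool frame, radius 61.4 (expected 62). I'll carry it to the pot.

{"op": "send_rows", "data": {
  "series": [
    {"jaw": -1, "offset": [-0.5, 15, 0], "turn": 0},
    {"jaw": -1, "offset": [-0.7, 25, 0], "turn": 0},
    {"jaw": -1, "offset": [-0.8, 31, 0], "turn": 0},
    {"jaw": -1, "offset": [-0.8, 31, 0], "turn": 0},
    {"jaw": -1, "offset": [-0.8, 31, 0], "turn": 0},
    {"jaw": -1, "offset": [-0.8, 31, 0], "turn": 0},
    {"jaw": -1, "offset": [-0.8, 31, 0], "turn": 0},
    {"jaw": -1, "offset": [-0.8, 31, 0], "turn": 0},
    {"jaw": -1, "offset": [-0.8, 31, 0], "turn": 0},
    {"jaw": -1, "offset": [-0.8, 31, 0], "turn": 0}
  ]
}}

```text
t: 24.1
ee_pos: [539.8, -4.8, 148.0]
tcp_rot: [[-0.996, 0.092, -0.003], [0.092, 0.996, 0.001], [0.003, 0.0, -1.0]]
contact_force: [-0.2, -0.0, -1.6]
opening: 18.6
gripper_force: 60.8
```

{"op": "send_rows", "data": {
  "series": [
    {"jaw": -1, "offset": [-0.8, 31, 0], "turn": 0},
    {"jaw": -1, "offset": [-0.8, 31, 0], "turn": 0},
    {"jaw": -1, "offset": [-0.8, 31, 0], "turn": 0},
    {"jaw": -1, "offset": [-0.8, 31, 0], "turn": 0},
    {"jaw": -1, "offset": [-0.8, 31, 0], "turn": 0},
    {"jaw": -1, "offset": [-0.8, 31, 0], "turn": 0},
    {"jaw": -1, "offset": [-0.8, 31, 0], "turn": 0},
    {"jaw": -1, "offset": [-0.7, 28, 0], "turn": 0},
    {"jaw": -1, "offset": [-0.5, 18, 0], "turn": 0},
    {"jaw": -1, "offset": [0, 8, 0], "turn": 0}
  ]
}}

```text
t: 25.1
ee_pos: [572.2, 264.0, 148.2]
tcp_rot: [[-0.996, 0.091, -0.002], [0.091, 0.996, -0.001], [0.002, -0.001, -1.0]]
contact_force: [-0.1, -0.4, -3.0]
opening: 18.4
gripper_force: 60.8
```

{"op": "send_rows", "data": {
  "series": [
    {"jaw": -1, "offset": [0, 0, 0], "turn": -0.05},
    {"jaw": -1, "offset": [0, 0, 0], "turn": -0.1},
    {"jaw": -1, "offset": [0, 0, 0], "turn": -0.1},
    {"jaw": -1, "offset": [0, 0, 0], "turn": -0.12},
    {"jaw": -1, "offset": [0, 0, 0], "turn": -0.12},
    {"jaw": -1, "offset": [0, 0, 0], "turn": -0.12},
    {"jaw": -1, "offset": [0, 0, 0], "turn": -0.12},
    {"jaw": -1, "offset": [0, 0, 0], "turn": -0.1},
    {"jaw": -1, "offset": [0, 0, 0], "turn": -0.05},
    {"jaw": -1, "offset": [0, 0, 0], "turn": -0.02}
  ]
}}

```text
t: 26.1
ee_pos: [572.6, 261.1, 148.9]
tcp_rot: [[-0.692, -0.722, -0.001], [-0.722, 0.692, -0.001], [0.002, 0.0, -1.0]]
contact_force: [-0.5, -0.3, -3.0]
opening: 18.5
gripper_force: 60.8
```

```bash
cat >> h.py <<'E'
def greens(im,K,C,z=108):
    h=cv2.cvtColor(im,cv2.COLOR_BGR2HSV);g=[]
    for c in cv2.findContours(cv2.inRange(h,(45,120,50),(80,255,255)),cv2.RETR_EXTERNAL,cv2.CHAIN_APPROX_NONE)[0]:
        if cv2.contourArea(c)>12: M=cv2.moments(c);p=(M["m10"]/M["m00"],M["m01"]/M["m00"]);g.append(ray(K,C,p,z)[:2]);print("green",np.round(p),cv2.contourArea(c),g[-1].round(1))
    return g
E
python3 - <<'E'
from h import *
s,im,K,C=held();greens(im,K,C);R=np.array(s["tcp_rot"]);cv2.imwrite("pics/w6.png",im)
print(s["ee_pos"],np.degrees(np.arctan2(R[1,1],R[0,1])),np.degrees(np.arctan2(-R[1,0],-R[0,0])),s["contact_force"],s["opening"],s["t"])
E
```

```text
lid in tool [ 0.5 -1.2] r 61.9 spread 0.11 30
[(146, np.int64(290), np.int64(342)), (182, np.int64(299), np.int64(332)), (188, np.int64(298), np.int64(334)), (194, np.int64(296), np.int64(335)), (200, np.int64(295), np.int64(337)), (206, np.int64(295), np.int64(337)), (212, np.int64(295), np.int64(337)), (218, np.int64(295), np.int64(336)), (224, np.int64(295), np.int64(336))]
green [392. 158.] 154.0 [502.1 266.1]
[572.56650793 261.12045467 148.90497395] 136.2399760024958 46.2399907218984 [-0.48511552 -0.33214517 -2.95060313] 18.538495595312842 26.1
```

The lid is centred to within about 2 mm and its yaw is 46.2° (slots at 46.25°). I'll correct and lower to just above the rim.

{"op": "send_rows", "data": {
  "series": [
    {"jaw": -1, "offset": [-1, -0.4, 3], "turn": 0},
    {"jaw": -1, "offset": [-0.8, 0, 5], "turn": 0},
    {"jaw": -1, "offset": [0, 0, 6], "turn": 0},
    {"jaw": -1, "offset": [0, 0, 6], "turn": 0},
    {"jaw": -1, "offset": [0, 0, 5], "turn": 0},
    {"jaw": -1, "offset": [0, 0, 4], "turn": 0},
    {"jaw": -1, "offset": [0, 0, 3], "turn": 0},
    {"jaw": -1, "offset": [0, 0, 0], "turn": 0},
    {"jaw": -1, "offset": [0, 0, 0], "turn": 0},
    {"jaw": -1, "offset": [0, 0, 0], "turn": 0}
  ]
}}

```text
t: 27.15
ee_pos: [574.9, 263.3, 117.6]
tcp_rot: [[-0.692, -0.722, 0.001], [-0.722, 0.692, 0.0], [-0.001, -0.0, -1.0]]
contact_force: [-0.1, -0.2, -2.1]
opening: 18.4
gripper_force: 60.8
```

Run:
```python
from h import *
s,im,K,C=held();greens(im,K,C);R=np.array(s["tcp_rot"]);cv2.imwrite("pics/w7.png",im)
print(s["ee_pos"],np.degrees(np.arctan2(R[1,1],R[0,1])),s["contact_force"],s["t"])
```

```text
lid in tool [ 0.  -1.1] r 62.1 spread 0.21 25
[(146, np.int64(290), np.int64(342)), (182, np.int64(299), np.int64(332)), (188, np.int64(298), np.int64(334)), (194, np.int64(296), np.int64(336)), (200, np.int64(295), np.int64(337)), (206, np.int64(295), np.int64(337)), (212, np.int64(295), np.int64(337)), (218, np.int64(295), np.int64(337)), (224, np.int64(296), np.int64(336))]
green [239. 289.] 23.0 [646.1 256.5]
green [405. 160.] 218.5 [502.2 266.1]
[574.87369442 263.32024113 117.63583818] 136.24863009946944 [-0.10328139 -0.22923724 -2.12187027] 27.15
```

View pics/w7.png

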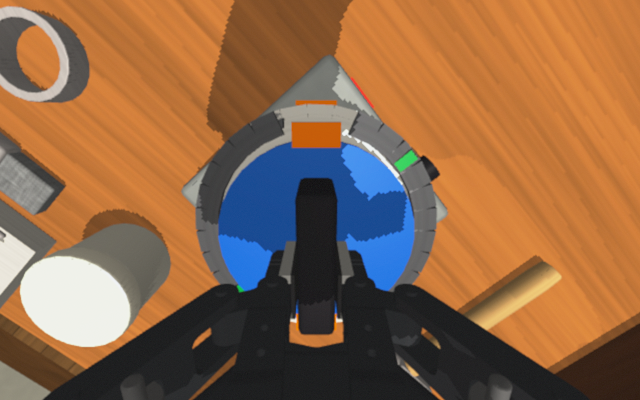

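The picture shows the lid concentric with the pot (lid 218–415, rim 196–437, both centred at about u 316). The near lug (292–341) sits inside the slot (285–357), and the slot's orange patch is centred at u 316. I'll apply a small correction and lower it gently.

{"op": "send_rows", "data": {
  "series": [
    {"jaw": -1, "offset": [0.8, -0.2, 0], "turn": 0},
    {"jaw": -1, "offset": [0.8, -0.2, 0], "turn": 0},
    {"jaw": -1, "offset": [0, 0, 2], "turn": 0},
    {"jaw": -1, "offset": [0, 0, 2], "turn": 0},
    {"jaw": -1, "offset": [0, 0, 2], "turn": 0},
    {"jaw": -1, "offset": [0, 0, 2], "turn": 0},
    {"jaw": -1, "offset": [0, 0, 2], "turn": 0},
    {"jaw": -1, "offset": [0, 0, 0], "turn": 0},
    {"jaw": -1, "offset": [0, 0, 0], "turn": 0},
    {"jaw": -1, "offset": [0, 0, 0], "turn": 0}
  ]
}}

```text
t: 28.2
ee_pos: [574.0, 261.8, 107.4]
tcp_rot: [[-0.692, -0.722, 0.0], [-0.722, 0.692, 0.0], [-0.0, -0.0, -1.0]]
contact_force: [0.1, -0.6, -2.6]
opening: 18.4
gripper_force: 60.8
```

No contact 5 mm below the rim top. I'll carry on down to the seat.

{"op": "send_rows", "data": {
  "series": [
    {"jaw": -1, "offset": [0, 0, 1.5], "turn": 0},
    {"jaw": -1, "offset": [0, 0, 1.5], "turn": 0},
    {"jaw": -1, "offset": [0, 0, 1.5], "turn": 0},
    {"jaw": -1, "offset": [0, 0, 1.5], "turn": 0},
    {"jaw": -1, "offset": [0, 0, 1], "turn": 0},
    {"jaw": -1, "offset": [0, 0, 0.5], "turn": 0},
    {"jaw": -1, "offset": [0, 0, 0], "turn": 0},
    {"jaw": -1, "offset": [0, 0, 0], "turn": 0},
    {"jaw": -1, "offset": [0, 0, 0], "turn": 0},
    {"jaw": -1, "offset": [0, 0, 0], "turn": 0}
  ]
}}

```text
t: 29.2
ee_pos: [573.9, 261.8, 99.9]
tcp_rot: [[-0.692, -0.722, 0.0], [-0.722, 0.692, 0.0], [-0.0, -0.0, -1.0]]
contact_force: [-0.3, -0.8, -2.3]
opening: 18.7
gripper_force: 60.8
```

{"op": "send_rows", "data": {
  "series": [
    {"jaw": -1, "offset": [0, 0, 0.5], "turn": 0},
    {"jaw": -1, "offset": [0, 0, 0.5], "turn": 0},
    {"jaw": -1, "offset": [0, 0, 0.3], "turn": 0},
    {"jaw": -1, "offset": [0, 0, 0], "turn": 0},
    {"jaw": -1, "offset": [0, 0, 0], "turn": 0},
    {"jaw": -1, "offset": [0, 0, 0], "turn": 0},
    {"jaw": -1, "offset": [0, 0, 0], "turn": 0},
    {"jaw": -1, "offset": [0, 0, 0], "turn": 0},
    {"jaw": -1, "offset": [0, 0, 0], "turn": 0},
    {"jaw": -1, "offset": [0, 0, 0], "turn": 0}
  ]
}}

```text
t: 30.2
ee_pos: [573.9, 261.8, 98.9]
tcp_rot: [[-0.692, -0.722, 0.0], [-0.722, 0.692, 0.0], [-0.0, -0.0, -1.0]]
contact_force: [-2.1, -1.4, 5.2]
opening: 18.5
gripper_force: 61.6
```

It seats at exactly the expected height. I'll twist clockwise (positive about the downward tool z).

{"op": "send_rows", "data": {
  "series": [
    {"jaw": -1, "offset": [0, 0, 0], "turn": 0.04},
    {"jaw": -1, "offset": [0, 0, 0], "turn": 0.08},
    {"jaw": -1, "offset": [0, 0, 0], "turn": 0.08},
    {"jaw": -1, "offset": [0, 0, 0], "turn": 0.08},
    {"jaw": -1, "offset": [0, 0, 0], "turn": 0.08},
    {"jaw": -1, "offset": [0, 0, 0], "turn": 0.08},
    {"jaw": -1, "offset": [0, 0, 0], "turn": 0.08},
    {"jaw": -1, "offset": [0, 0, 0], "turn": 0.06},
    {"jaw": -1, "offset": [0, 0, 0], "turn": 0},
    {"jaw": -1, "offset": [0, 0, 0], "turn": 0}
  ]
}}

```text
t: 31.2
ee_pos: [574.9, 262.4, 98.9]
tcp_rot: [[-0.974, -0.226, 0.002], [-0.226, 0.974, 0.001], [-0.002, 0.001, -1.0]]
contact_force: [0.7, 1.1, 3.2]
opening: 18.3
gripper_force: 61.5
```

Run:
```python
from h import *
s,im,K,C=held();R=np.array(s["tcp_rot"]);print(s["ee_pos"],np.degrees(np.arctan2(R[1,1],R[0,1])),s["contact_force"],s["wrist_torque"])
```

```text
lid in tool [-0.1 -1.5] r 61.5 spread 0.21 31
[(146, np.int64(290), np.int64(304)), (182, np.int64(299), np.int64(332)), (188, np.int64(298), np.int64(334)), (194, np.int64(296), np.int64(335)), (200, np.int64(295), np.int64(337)), (206, np.int64(295), np.int64(337)), (212, np.int64(295), np.int64(337)), (218, np.int64(296), np.int64(337)), (224, np.int64(296), np.int64(337))]
[574.85421661 262.41229583  98.89620255] 103.06471586307487 [0.68553146 1.07950543 3.24865779] [ 0.18390228 -0.16027554 -0.18107905]
```

{"op": "send_rows", "data": {
  "series": [
    {"jaw": -1, "offset": [0, 0, 0], "turn": 0.05},
    {"jaw": -1, "offset": [0, 0, 0], "turn": 0.06},
    {"jaw": -1, "offset": [0, 0, 0], "turn": 0.06},
    {"jaw": -1, "offset": [0, 0, 0], "turn": 0.05},
    {"jaw": -1, "offset": [0, 0, 0], "turn": 0.03},
    {"jaw": -1, "offset": [0, 0, 0], "turn": 0.02},
    {"jaw": -1, "offset": [0, 0, 0], "turn": 0.01},
    {"jaw": -1, "offset": [0, 0, 0], "turn": 0},
    {"jaw": -1, "offset": [0, 0, 0], "turn": 0},
    {"jaw": -1, "offset": [0, 0, 0], "turn": 0}
  ]
}}

```text
t: 32.25
ee_pos: [574.2, 261.9, 98.9]
tcp_rot: [[-0.999, 0.052, 0.001], [0.052, 0.999, 0.0], [-0.001, 0.0, -1.0]]
contact_force: [0.0, 1.4, 4.6]
opening: 18.4
gripper_force: 61.8
```

Run:
```python
from h import *
s=manip.get_state();R=np.array(s["tcp_rot"]);print(s["ee_pos"],np.degrees(np.arctan2(R[1,1],R[0,1])),s["contact_force"],s["wrist_torque"])
```

```text
[574.19744945 261.93874462  98.8728009 ] 86.9931193117124 [0.03767892 1.38364934 4.56620727] [ 0.04766304 -0.0617592   0.18735546]
```

{"op": "send_rows", "data": {
  "series": [
    {"jaw": -1, "offset": [0, 0, 0], "turn": 0.01},
    {"jaw": -1, "offset": [0, 0, 0], "turn": 0.01},
    {"jaw": -1, "offset": [0, 0, 0], "turn": 0.01},
    {"jaw": -1, "offset": [0, 0, 0], "turn": 0.01},
    {"jaw": -1, "offset": [0, 0, 0], "turn": 0},
    {"jaw": -1, "offset": [0, 0, 0], "turn": 0},
    {"jaw": -1, "offset": [0, 0, 0], "turn": 0},
    {"jaw": -1, "offset": [0, 0, 0], "turn": 0},
    {"jaw": -1, "offset": [0, 0, 0], "turn": 0},
    {"jaw": -1, "offset": [0, 0, 0], "turn": 0}
  ]
}}

```text
t: 33.25
ee_pos: [574.4, 262.7, 98.9]
tcp_rot: [[-0.996, 0.091, 0.001], [0.091, 0.996, 0.001], [-0.001, 0.002, -1.0]]
contact_force: [0.7, 3.6, 4.4]
opening: 19.1
gripper_force: 62.3
```

Run:
```python
from h import *
s=manip.get_state();R=np.array(s["tcp_rot"]);print(s["ee_pos"],np.degrees(np.arctan2(R[1,1],R[0,1])),s["contact_force"],s["wrist_torque"])
```

```text
[574.40596113 262.68611993  98.88072334] 84.76689637466524 [0.6710014  3.55925464 4.35691171] [ 0.59391906 -0.26256466  0.95203136]
```

Torque is rising (0.95 N m), which suggests the stop. One more small push to confirm.

{"op": "send_rows", "data": {
  "series": [
    {"jaw": -1, "offset": [0, 0, 0], "turn": 0.01},
    {"jaw": -1, "offset": [0, 0, 0], "turn": 0.01},
    {"jaw": -1, "offset": [0, 0, 0], "turn": 0.01},
    {"jaw": -1, "offset": [0, 0, 0], "turn": 0},
    {"jaw": -1, "offset": [0, 0, 0], "turn": 0},
    {"jaw": -1, "offset": [0, 0, 0], "turn": 0},
    {"jaw": -1, "offset": [0, 0, 0], "turn": 0},
    {"jaw": -1, "offset": [0, 0, 0], "turn": 0},
    {"jaw": -1, "offset": [0, 0, 0], "turn": 0},
    {"jaw": -1, "offset": [0, 0, 0], "turn": 0}
  ]
}}

```text
t: 34.25
ee_pos: [574.4, 262.7, 98.9]
tcp_rot: [[-0.993, 0.118, 0.001], [0.118, 0.993, 0.001], [-0.001, 0.001, -1.0]]
contact_force: [1.7, 2.7, 5.0]
opening: 18.3
gripper_force: 68.3
```

Run:
```python
from h import *
s,im,K,C=held();R=np.array(s["tcp_rot"]);print(s["ee_pos"],np.degrees(np.arctan2(R[1,1],R[0,1])),s["contact_force"],s["wrist_torque"],s["opening"])
```

```text
lid in tool [-0.5 -1.4] r 61.5 spread 0.16 26
[(182, np.int64(297), np.int64(330)), (188, np.int64(295), np.int64(331)), (194, np.int64(293), np.int64(332)), (200, np.int64(292), np.int64(334)), (206, np.int64(292), np.int64(334)), (212, np.int64(293), np.int64(334)), (218, np.int64(293), np.int64(334)), (224, np.int64(293), np.int64(334))]
[574.38971248 262.66743287  98.87774234] 83.19506922625139 [1.74139372 2.74256943 4.98938826] [ 0.50185886 -0.26548984  1.8844423 ] 18.26022033096671
```

The lid has stopped: torque doubled to 1.9 N m while the bar shifted within the pads. I'll release and rise.

{"op": "send_rows", "data": {
  "series": [
    {"jaw": -0.3, "offset": [0, 0, 0], "turn": 0},
    {"jaw": 0.1, "offset": [0, 0, 0], "turn": 0},
    {"jaw": 0.1, "offset": [0, 0, 0], "turn": 0},
    {"jaw": 0.1, "offset": [0, 0, 0], "turn": 0},
    {"jaw": 0.1, "offset": [0, 0, -4], "turn": 0},
    {"jaw": 0.1, "offset": [0, 0, -10], "turn": 0},
    {"jaw": 0.1, "offset": [0, 0, -15], "turn": 0},
    {"jaw": 0.1, "offset": [0, 0, -20], "turn": 0},
    {"jaw": 0.1, "offset": [0, 0, -20], "turn": 0},
    {"jaw": 0.1, "offset": [0, 0, -20], "turn": 0}
  ]
}}

```text
t: 35.3
ee_pos: [574.0, 261.8, 189.3]
tcp_rot: [[-0.992, 0.123, 0.001], [0.123, 0.992, 0.0], [-0.001, 0.0, -1.0]]
contact_force: [-0.7, 0.4, -0.5]
opening: 46.9
gripper_force: 0.0
```

{"op": "send_rows", "data": {
  "series": [
    {"jaw": 0.1, "offset": [5, 0, -20], "turn": 0},
    {"jaw": 0.1, "offset": [10, 0, -10], "turn": 0},
    {"jaw": 0.1, "offset": [10, 0, 0], "turn": 0},
    {"jaw": 0.1, "offset": [5, 0, 0], "turn": 0},
    {"jaw": 0.1, "offset": [0, 0, 0], "turn": 0},
    {"jaw": 0.1, "offset": [0, 0, 0], "turn": 0},
    {"jaw": 0.1, "offset": [0, 0, 0], "turn": 0},
    {"jaw": 0.1, "offset": [0, 0, 0], "turn": 0},
    {"jaw": 0.1, "offset": [0, 0, 0], "turn": 0},
    {"jaw": 0.1, "offset": [0, 0, 0], "turn": 0}
  ]
}}

```text
t: 36.3
ee_pos: [544.2, 265.4, 217.3]
tcp_rot: [[-0.992, 0.123, -0.0], [0.123, 0.992, -0.0], [0.0, -0.0, -1.0]]
contact_force: [-0.4, -0.5, -1.2]
opening: 46.9
gripper_force: 0.0
```

Run:
```python
from h import *
s,im,K,C=grab("wrist")[0:0] or (manip.get_state(),*grab("wrist"))
g=greens(im,K,C)
h=cv2.cvtColor(im,cv2.COLOR_BGR2HSV);b=cv2.inRange(h,(100,150,40),(125,255,255));n,l,st,c=cv2.connectedComponentsWithStats(b);i=1+np.argmax(st[1:,4])
hull=cv2.convexHull(np.argwhere(l==i)[:,::-1].astype(np.int32));print(st[i],ray(K,C,cv2.fitEllipse(hull)[0],100))
m=np.zeros_like(b);cv2.fillConvexPoly(m,hull,255)
k=cv2.inRange(h,(0,0,0),(180,255,70))&m;n,l,st,c=cv2.connectedComponentsWithStats(k)
for i in range(1,n):
    if st[i,4]>80:
        r=cv2.minAreaRect(np.argwhere(l==i)[:,::-1].astype(np.float32));p=cv2.boxPoints(r)
        e=sorted([(np.hypot(*(p[j]-p[j-1])),j) for j in range(4)]);j=e[-1][1]
        A,B=ray(K,C,p[j],140),ray(K,C,p[j-1],140);print("dark",st[i],c[i].round(),"ang",np.degrees(np.arctan2(*(A-B)[1::-1])).round(1))
print(s["ee_pos"],s["contact_force"],s["opening"],s["t"])
hs=cv2.inRange(h,(8,190,100),(20,255,255));n,l,st,c=cv2.connectedComponentsWithStats(hs)
print([(c[i].round().tolist(),int(st[i,4])) for i in range(1,n) if st[i,4]>40])
```

```text
green [320. 281.] 50.0 [647.4 256.2]
green [313. 149.] 79.0 [502.2 265.9]
[ 260  161  115  106 8014] [571.20595617 261.65396932 100.        ]
dark [ 305  181   24   86 1696] [316. 223.] ang -4.2
[544.19816611 265.41868386 217.36871623] [ 0.02448544 -0.93424771  0.26240447] 46.79483792580872 36.35
[([135.0, 79.0], 444), ([69.0, 232.0], 116), ([76.0, 237.0], 58), ([320.0, 270.0], 99), ([204.0, 370.0], 46), ([188.0, 390.0], 48)]
```

The bar sits at -4.2° and the lock dashes at -3.8°, so the lid is fully locked. The gripper is clear and the clock reads 36 s. Handing in.

```bash
python3 -c "
from workcell import manip
print(manip.close_job())"
```

```text
the job is handed in; nothing more can be done
None
```

I handed the job in at about 36 s: the brass bangle lies flat on the pot floor, and the blue lid is seated and twisted clockwise to its stop (bar within about 0.5° of the lock marks); I did not re-measure the other items on the bench.

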